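# Fetch the tape measure from behind the sample things

### The job

The yellow tape measure on the bark-grading bench is hemmed in by the red can, the blue-topped cork block and the green-lidded jar: without moving the tape yet, clear all three onto the black mat, standing upright. Then fetch the tape and stand it on its base inside the wooden tray, lined up lengthwise with it, and only after that put each of the three back, upright, on the middle of the disc of its own colour. Knock nothing over and leave the cork knife where it lies.

Things in the scene. Friction and masses are not known exactly. Their poses are not given: they have to be found in the camera images.
- can: Red round can with a white band and a small red cap, 52 mm diameter, 125 mm tall, about 0.3 kg, loose, stands upright. Origin: centre of its underside, z up. Starts on the middle of the red disc, beside or in front of the tape.
- block: Cork sample block: square column of cork layers with blue top, 46 x 46 x 125 mm tall, about 0.1 kg, loose, stands upright. Origin: centre of its underside, z up, x and y along its sides. Starts on the middle of the blue disc.
- jar: Round clear jar of cork stoppers with a green lid, 52 mm diameter (lid 53 mm), 124 mm tall, about 0.2 kg, loose, stands upright. Origin: centre of its underside, z up. Starts on the middle of the green disc.
- disc_red: Red flat disc, 80 mm diameter, 3 mm thick, fixed on the 8 mm plywood board: the can's place. Origin: centre of its underside, so its top is 3 mm above the origin. The three discs lie round the tape, one in front of it (about 78 mm nearer the robot) and one at each side (64 mm); which colour is where varies.
- disc_blue: Blue flat disc, same size as the red one: the cork block's place. Origin: centre of its underside, top 3 mm above.
- disc_green: Green flat disc, same size as the red one: the jar's place. Origin: centre of its underside, top 3 mm above.
- mat: Black rubber mat, 340 mm along its x, 130 mm along its y, 4 mm thick, fixed on the bench on the robot's left or right, its x pointing roughly away from the robot; the side area, with room for three things in a row along x. Origin: centre of its underside, top 4 mm above.
- tape: Yellow pocket tape measure with black round side pads, 64 mm long (x), 40 mm thick (y, the grasp), 60 mm tall (z), about 0.26 kg, loose, standing on its flat base on the plywood board. Origin: centre of its underside. Gaps of about 16 to 22 mm separate it from the things round it at the start. The can, block and jar are about twice as tall.
- tray: Shallow wooden tray, outside 92 mm (x) by 70 mm (y), walls 5 mm thick, rim 16 mm high, floor 5 mm thick, inside 82 x 60 mm; fixed on the bench across the bench from the mat. Origin: centre of its underside, inner floor 5 mm above.
- knife: Bystander: cork knife, wooden handle 24 mm thick, 260 mm long overall with steel blade, loose, lying beyond the plywood board, to be left alone. Origin: within the handle, at bench height, x towards the blade.

How it is judged:
By the outcome, as a careful person would: the job done as asked, in the order asked, and still so for the second after the job is handed in, with the robot touching nothing.
It also fails if it takes over 125 s, if anything falls off the work surface, if the arm or the gripper's body presses on something with over 40 N, if the wrist force passes 120 N, or if a joint passes its speed limit or range.

### The arm

A 6-joint arm with a two-finger parallel gripper is mounted at the origin on the work surface. World frame = base frame: x ahead of the robot, y to its left, z up, the work surface at z = 0. Lengths are in m, angles in rad, forces in N, time in s.
With the tool pointing down it reaches from about 0.3 to 0.875 m from the base axis. Payload 6.4 kg.
Tool frame: the origin (TCP) lies on the mounting face of the last link; the fingertips stand 173 mm ahead of it and the grasp point (between the pads) lies 155 mm ahead of it (ctrl.tip_reach is the distance from the TCP to the fingertips, in m); z points along the fingers, y is the line along which they close (so a half turn about z gives the same grasp; the last joint's range is limited). The gripper opens to 85 mm and grips with 20 to 120 N. Pads are 22 mm wide; open, the fingers measure 114 mm over their backs; the gripper's body (76 mm by 85 mm) begins 54 mm behind the grasp point. The pads swing forward as they close: fully open they stand 13 mm farther back than shut.
Start: joints at [-1.436, 0.181, 1.607, -0, 1.354, -0.206], TCP at [0.192, -0.542, 0.405] pointing down, gripper open.
Joint ranges: [-2.99, 2.99], [-0.89, 2.07], [0.3, 2.58], [-1.14, 4.28], [0, 2.63], [-3.12, 3.12]. Speed limits (rad/s): [2.57, 2.57, 3.01, 3.14, 3.14, 3.14].

### API

Orientations are given as a unit quaternion [w, x, y, z].
In Python, from bench import ctrl gives the robot as it stands.
- The arm moves only by the shell command python3 -m pendant 'ROWS'. ROWS is JSON, a list that holds one entry, the list of rows, each a list of 7 numbers: the opening, from 0 (shut) to 1 (fully open), then the shift along the tool's x, y, z in mm, then the turn, a rotation vector about the tool's x, y, z in rad. A call has 1 to 5 rows; each row is the pose to reach, as a shift and turn from the pose commanded when the call began, along the tool's axes at that moment; what a row does not reach only later rows make up. A row lasts 1/12 s, in which the tool goes at most 41.7 mm and 7.16 degrees, less where a joint would pass 70% of its speed; a pose out of reach is approached as far as the arm can. A call with a gripper value outside its range is refused whole. The fingers move at their own pace and stop on an object; the grip force is fixed at half the most. Time passes only in rows, so rows that repeat a pose let the fingers close. It gives the time, the measured TCP pose, the force, the opening and the grip force at its end, in the units of the state.
- ctrl.get_obs(): the state, without advancing time (a new reading comes with each control period).
- ctrl.camera(name): name is "scene" or "top"; returns the picture (480x640x3 uint8, red, green, blue); there is no depth.
- ctrl.camera_params(name): a dict with "mtx" (3x3 intrinsics, pixels), "world_from_camera" (4x4, takes a point from camera to world coordinates). Camera axes: x right, y down, z forward; pixel columns grow to the right and rows downward; lengths in m; the calibration is good to about 2 mm. A picture is of the moment at which its call begins. camera_params takes no time and is no camera call.
- ctrl.hand_in(): hands the job in; it is judged then, once.
Trained networks look in the newest picture that a camera, given by its name, has taken for a name from the list of things; names that differ only in an ending like _2 or _b are one class to them, and where a whole thing is asked for, a point or a joint stands for the part that bears it (a point fixed in the world has none). Each returns a list of dicts, best first, with "confidence" (0 to 1); they miss things now and then, are a little off and sometimes report something else, mostly with a low value. They report only what shows in the picture. A call takes as long as a camera call.
- ctrl.boxes_of(camera, name): "point" ([column, row] as shares, 0 to 1, of the picture: columns of its width, rows of its height, amid what is visible of it).
The state is a dict: "time_s": time; "q": joint angles; "dq": joint speeds; "joint_efforts": joint torques, N m; "eef_pos": TCP position; "eef_rot": TCP orientation; "wrist_force": force on the tool from outside, world axes, zero at the start; "torque": the same for the moment, N m; "opening": opening from 0.0 (shut) to 1.0 (fully open); "grasp_force": force on a finger pad.
Only numpy, scipy, OpenCV 4.12 (cv2) and the standard library are available. Lean on these libraries where they do the work, as an engineer would, in place of code of your own. Each camera call takes 0.05 s, during which the arm holds its last target. There are 200 camera calls.

## Working session

There is one attempt and no reset: what is moved stays moved. The work goes in short steps, Python scripts to look and compute and a shell command to move; the robot and the scene stay as the last step left them, time stands still between calls to the robot, and variables do not carry over. Pictures are saved under pics/ and viewed, at most 14 in all, crops included, and the job is handed in when it is done.

```bash
mkdir -p pics; ls; python3 - <<'E'
from bench import ctrl
import cv2,numpy as np
np.set_printoptions(precision=4,suppress=True)
o=ctrl.get_obs();print({k:o[k] for k in('time_s','eef_pos','eef_rot','opening')})
for c in('scene','top'):
    im=ctrl.camera(c);cv2.imwrite(f'pics/{c}0.png',im[:,:,::-1])
    p=ctrl.camera_params(c);print(c,np.array(p['mtx']),np.array(p['world_from_camera']))
    for n in('can','block','jar','disc_red','disc_blue','disc_green','mat','tape','tray','knife'):
        r=ctrl.boxes_of(c,n);print(n,[(round(d['point'][0]*640),round(d['point'][1]*480),round(d['confidence'],2)) for d in r[:2]])
E
```

```text
pics
{'time_s': 0.0, 'eef_pos': array([ 0.1922, -0.5417,  0.4038]), 'eef_rot': array([-0.0009,  0.9855,  0.1696,  0.0001]), 'opening': 0.9979193576648097}
scene [[578.4507   0.     315.9571]
 [  0.     578.4507 244.276 ]
 [  0.       0.       1.    ]] [[-0.5461  0.6592 -0.517   1.2298]
 [ 0.8376  0.419  -0.3506  0.3994]
 [-0.0145 -0.6245 -0.7809  0.9779]
 [ 0.      0.      0.      1.    ]]
can [(322, 224, 0.78)]
block [(365, 204, 0.61), (463, 292, 0.47)]
jar [(376, 248, 0.65), (365, 202, 0.6)]
disc_red [(315, 250, 0.59)]
disc_blue []
disc_green []
mat [(465, 289, 0.66)]
tape [(348, 246, 0.91)]
tray [(243, 173, 0.7), (372, 274, 0.46)]
knife [(305, 327, 0.56)]
top [[436.219    0.     318.2973]
 [  0.     436.219  235.8803]
 [  0.       0.       1.    ]] [[ 0.0199 -0.9936  0.111   0.5086]
 [-0.9997 -0.0186  0.0133 -0.0071]
 [-0.0111 -0.1112 -0.9937  0.9872]
 [ 0.      0.      0.      1.    ]]
can [(333, 252, 0.87)]
block [(306, 291, 0.92)]
jar [(272, 248, 0.97)]
disc_red [(325, 262, 0.89)]
disc_blue [(315, 283, 0.69), (327, 263, 0.23)]
disc_green [(283, 263, 0.72)]
mat [(198, 285, 0.69)]
tape [(306, 257, 0.98)]
tray [(456, 293, 0.65)]
knife []
```

View pics/top0.png

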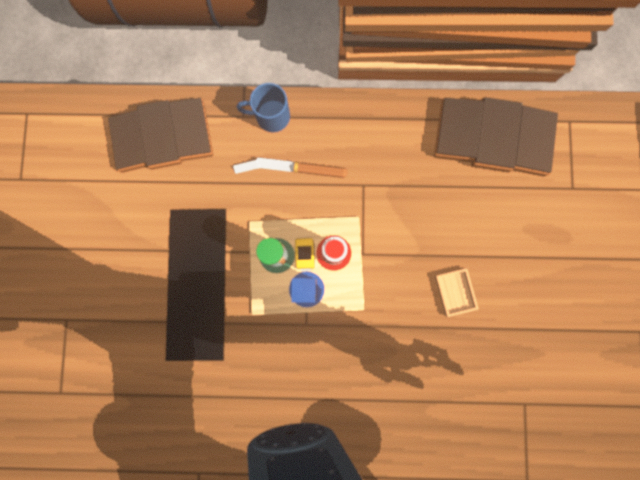

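View pics/scene0.png

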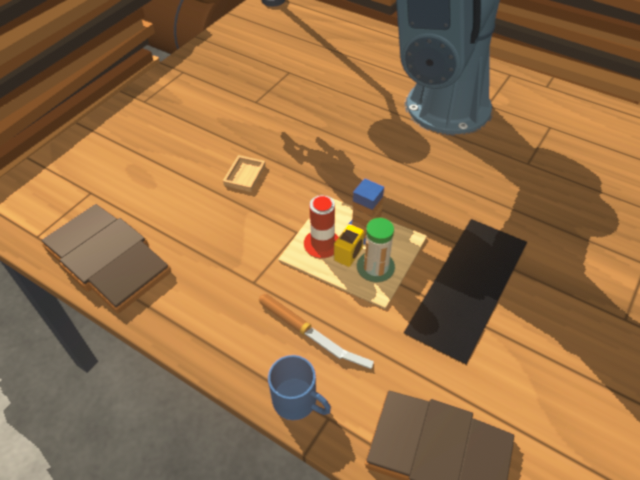

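Top view: jar (272,252), tape (305,253), can (334,252), block in front at (307,290). The mat is on the robot's left, with corners about (171,210) to (223,360). The tray is on the right at (457,292), turned roughly 10°, and the knife is beyond the board at (290,167). The scene view agrees.

```bash
cat > h.py <<'E'
from bench import ctrl
import cv2,numpy as np
np.set_printoptions(precision=4,suppress=True)
def ray(c,px,z):
    p=ctrl.camera_params(c);K=np.array(p['mtx']);T=np.array(p['world_from_camera'])
    d=T[:3,:3]@np.linalg.solve(K,[px[0],px[1],1]);return T[:3,3]+d*(z-T[2,3])/d[2]
def rect(c,mask,z):
    n,l,s,ce=cv2.connectedComponentsWithStats(mask.astype(np.uint8))
    i=1+np.argmax(s[1:,4]);ct=cv2.findContours((l==i).astype(np.uint8),0,1)[0][0][:,0]
    W=np.array([ray(c,p,z)[:2] for p in ct]);r=cv2.minAreaRect((W*1000).astype(np.float32));return s[i,4],r,W
def crop(im,x0,x1,y0,y1,k,f):
    cv2.imwrite(f,cv2.resize(im[y0:y1,x0:x1,::-1],None,fx=k,fy=k,interpolation=cv2.INTER_CUBIC))
E
python3 - <<'E'
from h import *
im=cv2.imread('pics/top0.png')[:,:,::-1];hsv=cv2.cvtColor(im,cv2.COLOR_RGB2HSV);H,S,V=[hsv[:,:,i].astype(int) for i in range(3)]
Y,X=np.mgrid[:480,:640]
reg=lambda a,b,c,d:(X>=a)&(X<=b)&(Y>=c)&(Y<=d)
print('mat',rect('top',(V<60)&reg(150,240,200,370),.004)[:2])
print('green lid',rect('top',(H>45)&(H<85)&(S>120)&(V>60)&reg(245,300,230,275),.135)[:2])
print('blue',rect('top',(H>100)&(H<135)&(S>90)&reg(280,330,265,310),.136)[:2])
print('red',rect('top',((H<8)|(H>172))&(S>150)&reg(310,360,230,275),.011)[:2])
print('tape',rect('top',(((H>18)&(H<35)&(S>180))|(V<70))&reg(293,318,235,272),.068)[:2])
for n,p,z in(('tray',(457,292.5),.016),('boardFL',(251,314),.008),('boardFR',(363.5,310.5),.008),('boardBR',(360,217.5),.008),('boardBL',(249,219),.008)):print(n,ray('top',p,z))
crop(im,243,373,210,320,6,'pics/a.png');crop(im,425,489,262,322,9,'pics/b.png')
E
```

```text
mat (np.int32(4373), ((438.9900207519531, 277.2811279296875), (197.77552795410156, 125.15806579589844), 1.7835613489151))
green lid (np.int32(485), ((572.1996459960938, 100.409912109375), (47.213584899902344, 47.14148712158203), 1.6885457038879395))
blue (np.int32(663), ((501.7466735839844, 25.150774002075195), (57.71678161621094, 60.15060043334961), 1.5422046184539795))
red (np.int32(284), ((576.489013671875, -27.412883758544922), (75.08587646484375, 66.04136657714844), 72.5275650024414))
tape (np.int32(72), ((596.5773315429688, 35.22492980957031), (10.637438774108887, 33.912109375), 1.0778409242630005))
tray [ 0.4974 -0.3018  0.016 ]
boardFL [0.4408 0.1518 0.008 ]
boardFR [ 0.4536 -0.0973  0.008 ]
boardBR [ 0.6616 -0.0877  0.008 ]
boardBL [0.6536 0.1643 0.008 ]
```

View pics/a.png

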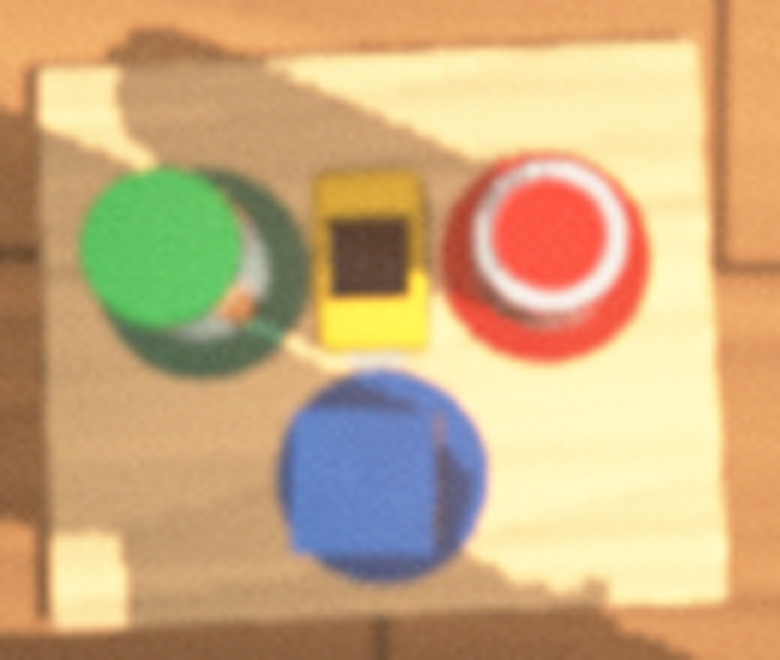

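View pics/b.png

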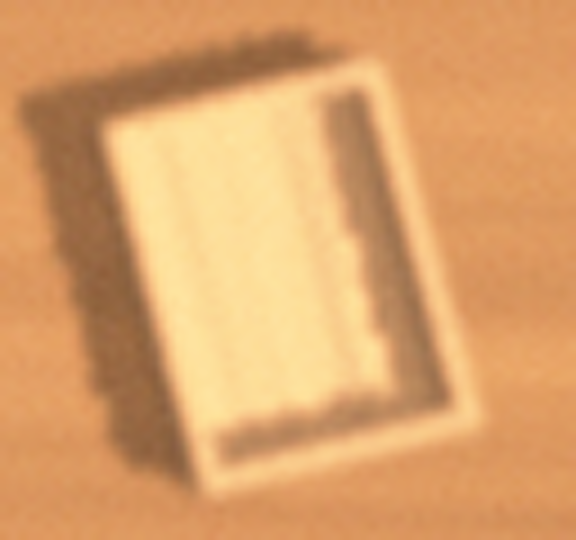

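Crop a: the red disc centre is at (546,257), the blue disc at (383,477), and the green disc at about (204,274). The lid is at (161,247), the can ring at (551,237), the block top centre at (366,480) and the tape top centre at (372,262), with the tape nearly square to the board. Crop b: the tray rim corners are (103,125), (378,57), (482,425) and (207,495).

```bash
python3 - <<'E'
from h import *
A=lambda u,v:(243+(u+.5)/6-.5,210+(v+.5)/6-.5)
B=lambda u,v:(425+(u+.5)/9-.5,262+(v+.5)/9-.5)
for n,p,z in(('dred',A(546,257),.011),('dblue',A(383,477),.011),('dgreen',A(204,274),.011),('can',A(551,237),.129),('jar',A(161,247),.135),('block',A(366,480),.136),('tape',A(372,262),.068)):print(n,ray('top',p,z))
bl=[ray('top',A(*p),.136)[:2] for p in((302,405),(437,407),(437,557),(290,553))]
print('block edges',[ (np.linalg.norm(e),np.degrees(np.arctan2(e[1],e[0]))) for e in np.roll(bl,-1,0)-np.array(bl)])
tp=[ray('top',A(*p),.068)[:2] for p in((316,170),(428,175),(428,350),(318,350))]
print('tape edges',[ (np.linalg.norm(e),np.degrees(np.arctan2(e[1],e[0]))) for e in np.roll(tp,-1,0)-np.array(tp)])
tr=np.array([ray('top',B(*p),.016)[:2] for p in((103,125),(378,57),(482,425),(207,495))])
print('tray c',tr.mean(0),[ (np.linalg.norm(e),np.degrees(np.arctan2(e[1],e[0]))) for e in np.roll(tr,-1,0)-tr])
bo=np.array([ray('top',A(*p),.008)[:2] for p in((38,68),(695,42),(727,603),(50,630))])
print('board',bo.mean(0),[ (np.linalg.norm(e),np.degrees(np.arctan2(e[1],e[0]))) for e in np.roll(bo,-1,0)-bo])
m=[ray('top',p,.004)[:2] for p in((170.5,209.5),(224,209),(223.5,360),(166,360))];print('mat',m,np.mean(m,0))
from scipy.spatial.transform import Rotation as R
q=np.array(ctrl.get_obs()['eef_rot']);print(R.from_quat(q[[1,2,3,0]]).as_matrix())
E
```

```text
dred [ 0.581 -0.029  0.011]
dblue [0.4982 0.03   0.011 ]
dgreen [0.5721 0.0987 0.011 ]
can [ 0.5788 -0.0279  0.129 ]
jar [0.5726 0.0996 0.135 ]
block [0.4984 0.0307 0.136 ]
tape [0.5738 0.0335 0.068 ]
block edges [(np.float64(0.0437571039906096), np.float64(-89.71240059805504)), (np.float64(0.04805744045345493), np.float64(-178.81482606441833)), (np.float64(0.047363975686133944), np.float64(89.62665903961543)), (np.float64(0.047590652415484644), np.float64(-3.1467399671306087))]
tape edges [(np.float64(0.039634698122947586), np.float64(-91.49355113440562)), (np.float64(0.06168588584743208), np.float64(-178.79290460188344)), (np.float64(0.03858636134059828), np.float64(91.11873036837149)), (np.float64(0.06350181547178599), np.float64(2.1133389485142766))]
tray c [ 0.4984 -0.3019] [(np.float64(0.06995311601299674), np.float64(-75.09110437924669)), (np.float64(0.09202966805087741), np.float64(-165.1218867076702)), (np.float64(0.06934629809404198), np.float64(105.20476399668327)), (np.float64(0.0923894358393402), np.float64(15.25512987626373))]
board [0.5517 0.0336] [(np.float64(0.24878216335107065), np.float64(-86.66387125421095)), (np.float64(0.20958616118825585), np.float64(-176.21590754567924)), (np.float64(0.2502941606843105), np.float64(93.43604537846996)), (np.float64(0.2100162751404529), np.float64(3.37077738428417))]
mat [array([0.6729, 0.3461]), array([0.6763, 0.2232]), array([0.3394, 0.2094]), array([0.3366, 0.3366])] [0.5063 0.2788]
[[ 0.9425  0.3342  0.    ]
 [ 0.3342 -0.9425 -0.    ]
 [ 0.      0.     -1.    ]]
```

```bash
cat >> h.py <<'E'
from scipy.spatial.transform import Rotation as R
def togo(x,y,z,yaw):
    "mm shift along tool axes and turn about tool z (rad) to a grasp-point pose x,y,z, tool x at yaw degrees"
    o=ctrl.get_obs();M=R.from_quat(np.array(o['eef_rot'])[[1,2,3,0]]).as_matrix()
    d=M.T@(np.array([x,y,z+.155])-o['eef_pos'])*1000
    a=np.radians(yaw);T=np.array([[np.cos(a),np.sin(a),0],[np.sin(a),-np.cos(a),0],[0,0,-1]])
    print('togo',d,R.from_matrix(M.T@T).as_rotvec(),'t',round(o['time_s'],2),'op',round(o['opening'],3),'F',o['wrist_force'],o['grasp_force'])
E
python3 -m pendant '[[[1,36,-33,3,0,0,0.1],[1,72,-66,6,0,0,0.2],[1,108,-99,9,0,0,0.283],[1,144,-132,12,0,0,0.283],[1,180,-165,15,0,0,0.283]]]'
python3 -m pendant '[[[1,21,-35,3,0,0,0],[1,42,-69,6,0,0,0],[1,64,-104,9,0,0,0],[1,85,-138,12,0,0,0],[1,106,-172,15,0,0,0]]]'
python3 -m pendant '[[[1,21,-35,3,0,0,0],[1,42,-69,6,0,0,0],[1,64,-104,9,0,0,0],[1,85,-138,12,0,0,0],[1,106,-172,15,0,0,0]]]'
python3 -m pendant '[[[1,0,0,0,0,0,0],[1,0,0,0,0,0,0]]]'
python3 -c "
from h import *
togo(.4985,.0305,.108,3.0)"
```

```text
time_s: 1.52
eef_pos: [0.2901, -0.3566, 0.3918]
eef_rot: [0.0, 1.0, 0.028, 0.0]
wrist_force: [1.0, 0.7, 0.8]
opening: 1.0
grasp_force: 0.0
time_s: 1.93
eef_pos: [0.386, -0.1785, 0.3772]
eef_rot: [0.0, 1.0, 0.029, 0.0]
wrist_force: [0.7, -0.5, -0.8]
opening: 1.0
grasp_force: 0.0
time_s: 2.35
eef_pos: [0.4821, -0.0004, 0.3621]
eef_rot: [0.0, 1.0, 0.029, 0.0]
wrist_force: [1.4, -0.5, 0.2]
opening: 1.002
grasp_force: 0.0
time_s: 2.52
eef_pos: [0.4819, -0.0006, 0.3617]
eef_rot: [-0.0, 1.0, 0.031, -0.0]
wrist_force: [0.8, -0.2, -0.4]
opening: 1.0
grasp_force: 0.0
togo [ 18.6186 -29.9565  98.6533] [-0.0001  0.0006  0.0102] t 2.52 op 1.0 F [ 0.7728 -0.2199 -0.4406] 0.0
```

```bash

python3 -m pendant '[[[1,18.5,-30,0,0,0,0.01],[1,18.5,-30,30,0,0,0.01],[1,18.5,-30,60,0,0,0.01],[1,18.5,-30,85,0,0,0.01],[1,18.5,-30,98,0,0,0.01]]]'
python3 -m pendant '[[[1,0,0,0,0,0,0],[1,0,0,0,0,0,0]]]' | tail -2
python3 - <<'E'
from h import *
togo(.4985,.0305,.108,3.0)
im=ctrl.camera('scene');crop(im,260,460,110,310,3,'pics/c.png')
E
```

```text
time_s: 2.93
eef_pos: [0.4967, 0.0274, 0.261]
eef_rot: [-0.0, 1.0, 0.023, -0.002]
wrist_force: [-1.0, 0.6, -1.2]
opening: 0.998
grasp_force: 0.0
opening: 1.002
grasp_force: 0.0
togo [ 0.7276 -3.1706  0.7133] [-0.0001  0.0015 -0.0062] t 3.1 op 1.002 F [0.6153 1.1881 0.9965] 0.0
```

View pics/c.png

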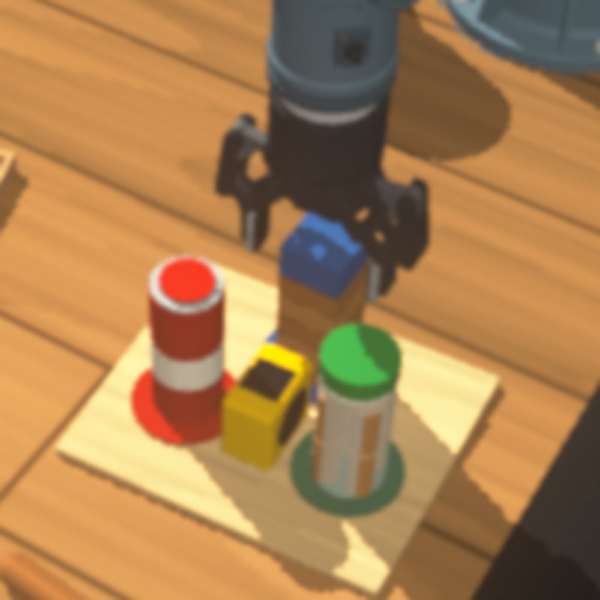

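The fingers straddle the block about its blue top, at crop (320,260), with the tape and the others untouched. I'll correct 3 mm in y and close.

```bash

python3 -m pendant '[[[1,0.5,-3,0.5,0,0,0],[1,0.5,-3,0.5,0,0,0],[0.4,0.5,-3,0.5,0,0,0],[0.3,0.5,-3,0.5,0,0,0],[0.2,0.5,-3,0.5,0,0,0]]]'|tail -3
python3 -m pendant '[[[0.1,0,0,0,0,0,0],[0,0,0,0,0,0,0],[0,0,0,0,0,0,0],[0,0,0,0,0,0,0],[0,0,0,0,0,0,0]]]'|tail -3
python3 -c "
from h import *
togo(.4985,.0305,.108,3.0)"
```

```text
wrist_force: [-0.5, 0.2, -0.4]
opening: 0.602
grasp_force: 0.0
wrist_force: [-1.7, 2.2, 6.3]
opening: 0.532
grasp_force: 60.2
togo [-0.3818  1.1167  1.0658] [-0.0003 -0.0008 -0.0045] t 3.98 op 0.532 F [-1.6764  2.1528  6.3495] 60.1824362530715
```

```bash

python3 -m pendant '[[[0,0,0,-20,0,0,0],[0,0,0,-45,0,0,0],[0,-10,-30,-45,0,0,0],[0,-22,-62,-45,0,0,0],[0,-34,-94,-45,0,0,0]]]'|tail -3
python3 -m pendant '[[[0,-11,-31,0,0,0,0],[0,-22,-62,0,0,0,0],[0,-34,-93,0,0,0,0],[0,-45,-124,0,0,0,0],[0,-56,-154,0,0,0,0]]]'|tail -3
python3 -m pendant '[[[0,0,0,0,0,0,0],[0,0,0,0,0,0,0]]]'|tail -3
python3 -c "
from h import *
togo(.396,.275,.103,3)"
```

```text
wrist_force: [0.2, 0.0, -1.0]
opening: 0.534
grasp_force: 60.8
wrist_force: [0.7, 0.1, -1.2]
opening: 0.536
grasp_force: 60.8
wrist_force: [0.9, -0.5, -1.8]
opening: 0.536
grasp_force: 60.9
togo [ 0.0759  0.9508 50.0815] [ 0.0005  0.0005 -0.0007] t 4.98 op 0.536 F [ 0.8589 -0.4612 -1.7616] 60.89146179017234
```

```bash

python3 -m pendant '[[[0,0,1,20,0,0,0],[0,0,1,36,0,0,0],[0,0,1,44,0,0,0],[0,0,1,48,0,0,0],[0,0,1,50.5,0,0,0]]]'|tail -3
python3 -m pendant '[[[0,0,0,0,0,0,0],[0,0,0,0.5,0,0,0],[0,0,0,0.5,0,0,0]]]'|tail -3
python3 -c "
from h import *
togo(.396,.275,.103,3)"
```

```text
wrist_force: [1.0, -0.3, -1.3]
opening: 0.537
grasp_force: 61.0
wrist_force: [-0.3, -0.2, -1.6]
opening: 0.535
grasp_force: 61.0
togo [-1.2772 -1.2089  0.1128] [-0.0004 -0.0013 -0.0048] t 5.65 op 0.535 F [-0.3314 -0.1573 -1.609 ] 60.95974379954896
```

```bash

python3 -m pendant '[[[0,0,0,1,0,0,0],[0,0,0,1,0,0,0]]]'|tail -3
python3 -m pendant '[[[0,0,0,1,0,0,0],[0,0,0,1,0,0,0]]]'|tail -3
```

```text
wrist_force: [0.8, -0.5, 1.5]
opening: 0.536
grasp_force: 61.0
wrist_force: [-2.4, -0.5, 10.6]
opening: 0.535
grasp_force: 61.9
```

```bash

python3 -m pendant '[[[0.7,0,0,-0.5,0,0,0],[1,0,0,-0.5,0,0,0],[1,0,0,-0.5,0,0,0],[1,0,0,-0.5,0,0,0],[1,0,0,-0.5,0,0,0]]]'|tail -3
python3 -m pendant '[[[1,0,0,-25,0,0,0],[1,0,0,-60,0,0,0],[1,0,0,-80,0,0,0],[1,24,27,-80,0,0,0],[1,48,54,-80,0,0,0]]]'|tail -3
python3 -m pendant '[[[1,24,26,0,0,0,0],[1,48,52,0,0,0,0],[1,72,79,0,0,0,0],[1,96,106,0,0,0,0],[1,118,132,0,0,0,0]]]'|tail -3
python3 -m pendant '[[[1,0,0,0,0,0,0],[1,0,0,0,0,0,0]]]'|tail -3
python3 -c "
from h import *
togo(.572,.0992,.108,3)"
```

```text
wrist_force: [1.4, 0.3, 0.5]
opening: 0.997
grasp_force: 0.0
wrist_force: [0.0, 0.1, -0.6]
opening: 1.001
grasp_force: 0.0
wrist_force: [0.7, 0.0, -0.4]
opening: 1.002
grasp_force: 0.0
wrist_force: [-1.0, 0.7, 0.5]
opening: 1.004
grasp_force: 0.0
togo [-0.1327 -4.7676 72.4051] [-0.0002  0.0007 -0.0076] t 7.4 op 1.004 F [-0.9798  0.6897  0.5081] 0.0
```

```bash

python3 -m pendant '[[[1,0,-5,0,0,0,0],[1,0,-5,25,0,0,0],[1,0,-5,52,0,0,0],[1,0,-5,68,0,0,0],[1,0,-5,72,0,0,0]]]'|tail -3
python3 -m pendant '[[[1,0,0,0,0,0,0],[0.7,0,0,0,0,0,0],[0.5,0,0,0,0,0,0],[0.4,0,0,0,0,0,0],[0.3,0,0,0,0,0,0]]]'|tail -3
python3 -m pendant '[[[0,0,0,0,0,0,0],[0,0,0,0,0,0,0],[0,0,0,0,0,0,0]]]'|tail -3
python3 -c "
from h import *
togo(.572,.0992,.108,3);togo(.616,.283,.102,3)"
```

```text
wrist_force: [-0.6, 0.3, 0.3]
opening: 0.998
grasp_force: 0.0
wrist_force: [-0.4, 1.9, 5.4]
opening: 0.609
grasp_force: 62.1
wrist_force: [-0.6, 0.1, 6.5]
opening: 0.605
grasp_force: 62.2
togo [-0.2183  1.9793  2.91  ] [-0.0003 -0.0033 -0.0047] t 8.48 op 0.605 F [-0.6125  0.1108  6.5462] 62.176479175686836
togo [  52.4734 -179.5123    9.1431] [-0.0003 -0.0033 -0.0047] t 8.48 op 0.605 F [-0.6125  0.1108  6.5462] 62.176479175686836
```

```bash

python3 -m pendant '[[[0,0,0,-20,0,0,0],[0,0,0,-40,0,0,0],[0,10,-34,-40,0,0,0],[0,20,-68,-40,0,0,0],[0,30,-102,-40,0,0,0]]]'|tail -3
python3 -m pendant '[[[0,11,-37,0,0,0,0],[0,22,-76,0,0,0,0],[0,22,-77,0,0,0,0],[0,22,-77,15,0,0,0],[0,22,-77,30,0,0,0]]]'|tail -3
python3 -m pendant '[[[0,0,0,8,0,0,0],[0,0,0,13,0,0,0],[0,0,0,15,0,0,0],[0,0,0,15,0,0,0]]]'|tail -3
python3 -c "
from h import *
togo(.616,.283,.103,3)"
```

```text
wrist_force: [0.9, 0.8, -1.0]
opening: 0.605
grasp_force: 63.0
wrist_force: [-0.3, 0.2, -2.3]
opening: 0.605
grasp_force: 63.7
wrist_force: [0.2, 0.1, -1.6]
opening: 0.604
grasp_force: 63.5
togo [ 1.0642 -1.412   1.2591] [ 0.     -0.0001 -0.0057] t 9.65 op 0.604 F [ 0.1544  0.147  -1.6431] 63.47484511323273
```

```bash

python3 -m pendant '[[[0,0,0,1.5,0,0,0],[0,0,0,1.5,0,0,0]]]'|grep wr
python3 -m pendant '[[[0,0,0,1,0,0,0],[0,0,0,1,0,0,0]]]'|grep wr
```

```text
wrist_force: [-0.6, -1.5, 5.8]
wrist_force: [-2.3, -1.3, 10.6]
```

```bash

python3 -m pendant '[[[0.8,0,0,-1,0,0,0],[1,0,0,-1,0,0,0],[1,0,0,-1,0,0,0],[1,0,0,-1,0,0,0]]]'|tail -3
python3 -m pendant '[[[1,0,0,-25,0,0,0],[1,0,0,-60,0,0,0],[1,0,0,-80,0,0,0],[1,-6,35,-80,0,0,0],[1,-12,73,-80,0,0,0]]]'|tail -3
python3 -m pendant '[[[1,-7,39,0,0,0,0],[1,-14,78,0,0,0,0],[1,-20,117,0,0,0,0],[1,-27,156,0,0,0,0],[1,-33,195,0,0,0,0]]]'|tail -3
python3 -m pendant '[[[1,-7,39,0,0,0,0],[1,-7,39,0,0,0,0],[1,-7,39,0,0,0,0]]]'|tail -3
python3 -c "
from h import *
togo(.580,-.0285,.104,3)"
```

```text
wrist_force: [0.1, -0.2, -0.5]
opening: 1.0
grasp_force: 0.0
wrist_force: [0.3, -1.3, -0.7]
opening: 1.001
grasp_force: 0.0
wrist_force: [1.8, -1.1, 0.4]
opening: 0.997
grasp_force: 0.0
wrist_force: [-0.5, 0.4, -0.7]
opening: 1.002
grasp_force: 0.0
togo [ 2.7884 -0.4321 78.2911] [-0.0002  0.0001 -0.009 ] t 11.4 op 1.002 F [-0.5114  0.4017 -0.669 ] 0.0
```

```bash

python3 -m pendant '[[[1,2,0,25,0,0,0],[1,2,0,52,0,0,0],[1,2,0,70,0,0,0],[1,2,0,78,0,0,0],[1,2,0,78,0,0,0]]]'|tail -3
python3 -m pendant '[[[0.8,0,0,0,0,0,0],[0.7,0,0,0,0,0,0],[0.6,0,0,0,0,0,0],[0.5,0,0,0,0,0,0],[0.3,0,0,0,0,0,0]]]'|tail -3
python3 -m pendant '[[[0,0,0,0,0,0,0],[0,0,0,0,0,0,0],[0,0,0,0,0,0,0]]]'|tail -3
python3 - <<'E'
from h import *
togo(.580,-.0285,.104,3);togo(.506,.279,.099,3)
im=ctrl.camera('scene');crop(im,260,560,110,310,2.6,'pics/d.png')
E
```

```text
wrist_force: [-0.2, 0.6, 0.2]
opening: 1.003
grasp_force: 0.0
wrist_force: [0.5, 2.0, 5.7]
opening: 0.601
grasp_force: 62.4
wrist_force: [-0.4, 2.4, 6.5]
opening: 0.594
grasp_force: 62.4
togo [-0.3712  1.826   2.3296] [ 0.0003 -0.0035 -0.0047] t 12.48 op 0.594 F [-0.3881  2.4083  6.5469] 62.37322211265564
togo [ -59.6479 -308.8527    7.0476] [ 0.0003 -0.0035 -0.0047] t 12.48 op 0.594 F [-0.3881  2.4083  6.5469] 62.37322211265564
```

View pics/d.png

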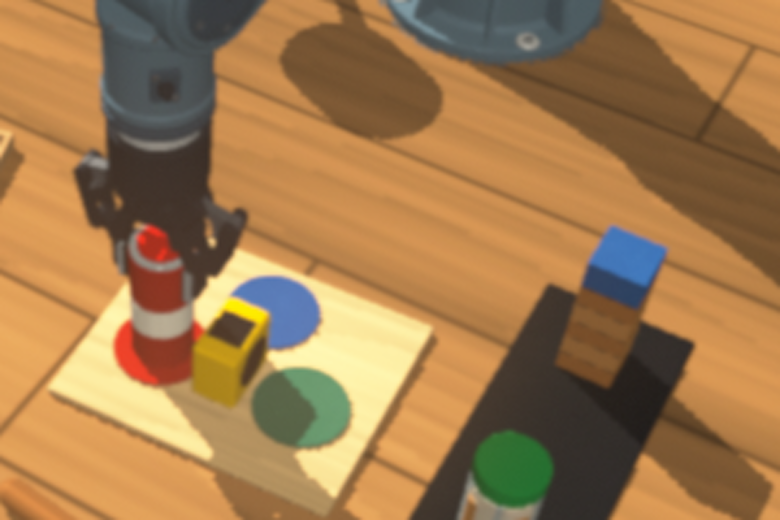

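The can is gripped at crop (155,240). The block is upright at (615,300) and the jar at (510,480), both on the mat, and the tape is untouched at (230,350).

```bash

python3 -m pendant '[[[0,0,0,-25,0,0,0],[0,0,0,-60,0,0,0],[0,0,0,-90,0,0,0],[0,-7,-25,-90,0,0,0],[0,-14,-60,-90,0,0,0]]]'|tail -3
python3 -m pendant '[[[0,-8,-38,0,0,0,0],[0,-15,-76,0,0,0,0],[0,-22,-114,0,0,0,0],[0,-30,-152,0,0,0,0],[0,-38,-190,0,0,0,0]]]'|tail -3
python3 -m pendant '[[[0,-4,-30,0,0,0,0],[0,-8,-58,0,0,0,0],[0,-8,-59,0,0,0,0],[0,-8,-59,30,0,0,0],[0,-8,-59,60,0,0,0]]]'|tail -3
python3 -m pendant '[[[0,0,0,18,0,0,0],[0,0,0,30,0,0,0],[0,0,0,34,0,0,0],[0,0,0,35,0,0,0],[0,0,0,35,0,0,0]]]'|tail -3
python3 -c "
from h import *
togo(.506,.279,.099,3)"
```

```text
wrist_force: [0.2, 0.9, -3.7]
opening: 0.596
grasp_force: 63.7
wrist_force: [0.7, -0.5, -1.8]
opening: 0.597
grasp_force: 63.7
wrist_force: [-0.2, -0.6, -4.4]
opening: 0.599
grasp_force: 63.9
wrist_force: [0.6, -0.9, -2.1]
opening: 0.598
grasp_force: 63.8
togo [ 0.7959 -0.1509  0.9581] [-0.0002 -0.001  -0.005 ] t 14.2 op 0.598 F [ 0.5731 -0.8759 -2.059 ] 63.789968490600586
```

```bash

python3 -m pendant '[[[0,0,0,1.5,0,0,0],[0,0,0,1.5,0,0,0]]]'|grep wr
python3 -m pendant '[[[0,0,0,1,0,0,0],[0,0,0,1,0,0,0]]]'|grep wr
```

```text
wrist_force: [-0.8, -0.5, 3.3]
wrist_force: [-4.2, -2.0, 10.5]
```

```bash

python3 -m pendant '[[[0.8,0,0,-1,0,0,0],[1,0,0,-1,0,0,0],[1,0,0,-1,0,0,0],[1,0,0,-1,0,0,0]]]'|tail -3
python3 -m pendant '[[[1,0,0,-25,0,0,0],[1,0,0,-60,0,0,0],[1,0,0,-80,0,0,0],[1,8,35,-80,0,0,0],[1,16,73,-80,0,0,0]]]'|tail -3
python3 -m pendant '[[[1,8,36,0,0,0,0],[1,16,72,0,0,0,0],[1,24,108,0,0,0,0],[1,32,144,0,0,0,0],[1,40,174,0,0,0,0]]]'|tail -3
python3 -m pendant '[[[1,0,0,0,0,0,0],[1,0,0,0,0,0,0]]]'|tail -3
python3 - <<'E'
from h import *
togo(.575,.034,.045,3)
im=ctrl.camera('scene');crop(im,260,560,110,390,2.1,'pics/e.png')
E
```

```text
wrist_force: [-0.4, -0.7, 0.0]
opening: 1.0
grasp_force: 0.0
wrist_force: [0.9, 0.5, -0.5]
opening: 1.002
grasp_force: 0.0
wrist_force: [0.2, 1.0, -0.2]
opening: 1.0
grasp_force: 0.0
wrist_force: [0.5, 1.2, -0.9]
opening: 1.002
grasp_force: 0.0
togo [  2.2389  -0.5396 132.6703] [-0.0003  0.0002 -0.008 ] t 15.87 op 1.002 F [ 0.5152  1.2222 -0.9154] 0.0
```

View pics/e.png

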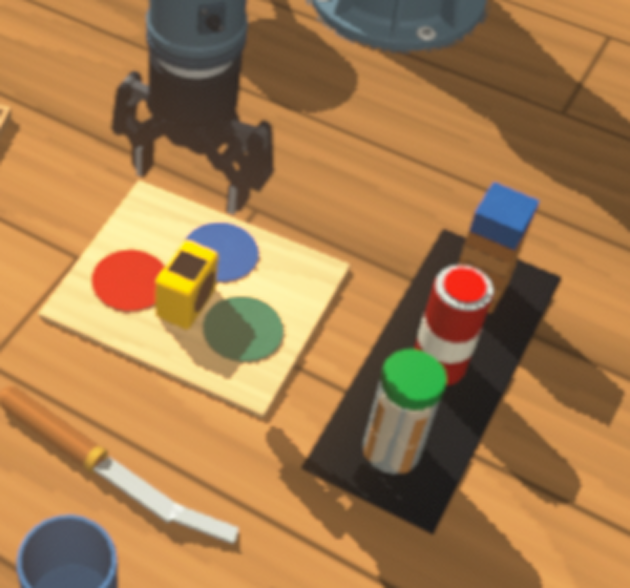

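The can, block and jar all stand upright on the mat at (460,320), (500,235) and (405,410). The tape stands at (187,285) and the knife is unmoved. Next is the tape.

```bash

python3 -m pendant '[[[1,2,0,25,0,0,-0.005],[1,2,0,60,0,0,-0.005],[1,2,0,95,0,0,-0.005],[1,2,0,120,0,0,-0.005],[1,2,0,132,0,0,-0.005]]]'|tail -3
python3 -m pendant '[[[0.8,0,0,0,0,0,0],[0.7,0,0,0,0,0,0],[0.6,0,0,0,0,0,0],[0.5,0,0,0,0,0,0],[0.4,0,0,0,0,0,0]]]'|tail -3
python3 -m pendant '[[[0.3,0,0,0,0,0,0],[0,0,0,0,0,0,0],[0,0,0,0,0,0,0],[0,0,0,0,0,0,0]]]'|tail -3
python3 -c "
from h import *
togo(.575,.034,.045,3);togo(.4984,-.3019,.042,15.1)"
```

```text
wrist_force: [-0.8, -0.2, -0.2]
opening: 0.998
grasp_force: 0.0
wrist_force: [0.0, 2.0, 4.7]
opening: 0.461
grasp_force: 61.6
wrist_force: [-0.0, 2.1, 7.3]
opening: 0.461
grasp_force: 61.6
togo [-0.711   1.1521  3.2959] [ 0.0003 -0.0042  0.0005] t 17.08 op 0.461 F [-0.03    2.1359  7.3358] 61.580554246902466
togo [-94.9497 332.5388   5.9961] [ 0.0007 -0.0041 -0.2107] t 17.08 op 0.461 F [-0.03    2.1359  7.3358] 61.580554246902466
```

```bash

python3 -m pendant '[[[0,0,0,-25,0,0,0],[0,0,0,-60,0,0,0],[0,-10,30,-60,0,0,0],[0,-20,65,-60,0,0,0],[0,-30,102,-60,0,0,0]]]'|tail -3
python3 -m pendant '[[[0,-10,37,0,0,0,0],[0,-21,74,0,0,0,0],[0,-31,111,0,0,0,-0.07],[0,-42,148,0,0,0,-0.14],[0,-52,185,0,0,0,-0.21]]]'|tail -3
python3 -m pendant '[[[0,0,0,0,0,0,0],[0,0,0,0,0,0,0]]]'|tail -3
python3 -c "
from h import *
togo(.4984,-.3019,.046,15.1)"
```

```text
wrist_force: [0.9, -0.4, -3.2]
opening: 0.463
grasp_force: 61.8
wrist_force: [0.6, -0.4, -4.1]
opening: 0.463
grasp_force: 61.7
wrist_force: [-0.2, 0.9, -3.4]
opening: 0.461
grasp_force: 62.0
togo [-19.5319  40.0701  60.4244] [ 0.0007 -0.0005 -0.0054] t 18.08 op 0.461 F [-0.1657  0.8889 -3.3666] 61.99442982673645
```

```bash

python3 -m pendant '[[[0,-10,20,0,0,0,-0.005],[0,-19.5,40,0,0,0,-0.005],[0,-19.5,40,0,0,0,-0.005],[0,-19.5,40,15,0,0,-0.005],[0,-19.5,40,35,0,0,-0.005]]]'|tail -3
python3 -m pendant '[[[0,0,0,0,0,0,0],[0,0,0,0,0,0,0]]]'|tail -3
python3 - <<'E'
from h import *
togo(.4984,-.3019,.046,15.1)
im=ctrl.camera('scene');crop(im,180,320,80,220,4,'pics/f.png')
E
```

```text
wrist_force: [0.4, -0.2, -2.7]
opening: 0.456
grasp_force: 62.2
wrist_force: [-0.2, -0.6, -3.2]
opening: 0.462
grasp_force: 61.8
togo [-1.6786  3.9145 23.8379] [-0.0034  0.0019  0.005 ] t 18.67 op 0.462 F [-0.1886 -0.5783 -3.1964] 61.84699058532715
```

View pics/f.png

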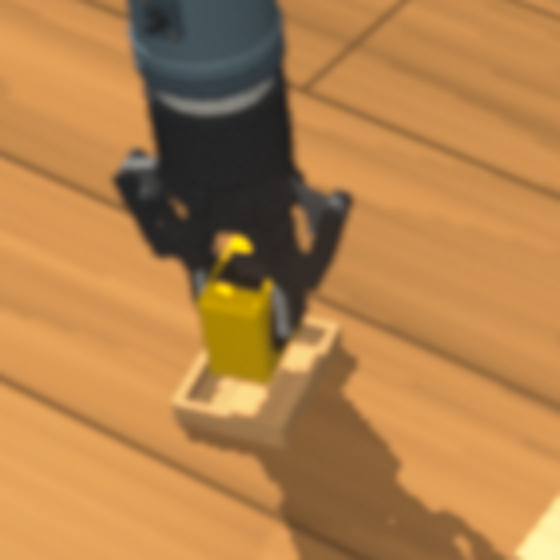

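The tape hangs over the tray at crop (240,330) and is lined up with it. It needs 4 mm more sideways, then it goes down.

```bash

python3 -m pendant '[[[0,-1.5,4,0,0,0,0],[0,-1.5,4,10,0,0,0],[0,-1.5,4,18,0,0,0],[0,-1.5,4,22,0,0,0],[0,-1.5,4,22.5,0,0,0]]]'|grep wr
python3 -m pendant '[[[0,0,0,1,0,0,0],[0,0,0,1,0,0,0]]]'|grep wr
python3 -c "
from h import *
togo(.4984,-.3019,.045,15.1)"
```

```text
wrist_force: [-0.2, 0.3, -3.8]
wrist_force: [-0.4, -0.1, -2.9]
togo [ 0.0321 -1.9732  2.1861] [-0.0003  0.0002  0.0042] t 19.3 op 0.457 F [-0.403  -0.0886 -2.9037] 61.99785232543945
```

```bash

python3 -m pendant '[[[0,0,-1,1,0,0,0],[0,0,-1,1,0,0,0]]]'|grep wr
python3 -m pendant '[[[0,0,0,1,0,0,0],[0,0,0,1,0,0,0]]]'|grep wr
python3 -m pendant '[[[0,0,0,1,0,0,0],[0,0,0,1,0,0,0]]]'|grep wr
```

```text
wrist_force: [0.2, 0.6, -3.0]
wrist_force: [0.2, -0.5, -2.8]
wrist_force: [-2.5, 2.9, 4.4]
```

```bash

python3 -m pendant '[[[0.6,0,0,-0.5,0,0,0],[0.8,0,0,-0.5,0,0,0],[0.8,0,0,-0.5,0,0,0],[0.8,0,0,-0.5,0,0,0]]]'|tail -3
python3 -m pendant '[[[0.8,0,0,-20,0,0,0],[1,0,0,-50,0,0,0],[1,0,0,-90,0,0,0],[1,0,0,-130,0,0,0],[1,0,0,-160,0,0,0]]]'|tail -3
python3 -m pendant '[[[1,-40,0,0,0,0,0],[1,-80,0,0,0,0,0],[1,-120,0,0,0,0,0],[1,-120,0,0,0,0,0]]]'|tail -3
python3 - <<'E'
from h import *
im=ctrl.camera('top');cv2.imwrite('pics/top1.png',im[:,:,::-1])
a=im[205:320,160:370,::-1];b=im[262:322,430:490,::-1]
k=cv2.resize(a,None,fx=3.7,fy=3.7,interpolation=2)
cv2.imwrite('pics/g.png',k);crop(im,430,490,262,322,9,'pics/i.png')
E
```

```text
wrist_force: [-0.9, 1.1, -1.2]
opening: 0.803
grasp_force: 0.0
wrist_force: [0.6, -0.9, 0.7]
opening: 1.001
grasp_force: 0.0
wrist_force: [0.9, -0.6, -1.1]
opening: 1.002
grasp_force: 0.0
```

View pics/g.png

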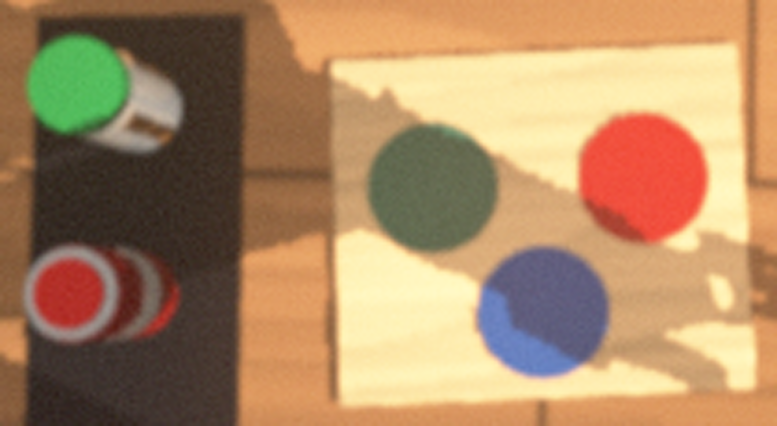

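View pics/i.png

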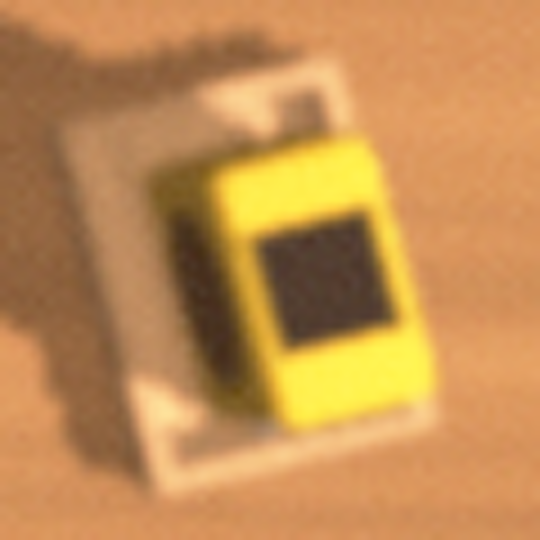

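Crop g: green disc (433,188), red (644,177), blue (543,312); jar lid at (78,85) and can ring at (71,294) on the mat. Crop i: the tape stands in the tray with its top face centred near (325,284), parallel to the walls.

```bash
python3 - <<'E'
from h import *
G=lambda u,v:(160+(u+.5)/3.7-.5,205+(v+.5)/3.7-.5)
I=lambda u,v:(430+(u+.5)/9-.5,262+(v+.5)/9-.5)
for n,p,z in(('dred',G(644,177),.011),('dblue',G(543,312),.011),('dgreen',G(433,188),.011),('can',G(71,294),.122),('jar',G(78,85),.128),('tape',I(325,284),.065)):print(n,ray('top',p,z))
t=ray('top',I(325,284),.065)[:2]-[.4984,-.3019];a=np.radians(15.2);print('tape in tray mm',1000*t@[[np.cos(a),-np.sin(a)],[np.sin(a),np.cos(a)]])
e=np.array([ray('top',I(*p),.065)[:2] for p in((212,170),(372,138),(437,400),(285,432))])
print([(np.linalg.norm(d),np.degrees(np.arctan2(d[1],d[0]))) for d in np.roll(e,-1,0)-e])
togo(.506,.279,.099,3)
E
```

```text
dred [ 0.5808 -0.0293  0.011 ]
dblue [0.4984 0.0301 0.011 ]
dgreen [0.5717 0.0985 0.011 ]
can [0.5041 0.2785 0.122 ]
jar [0.616 0.279 0.128]
tape [ 0.4971 -0.3049  0.065 ]
tape in tray mm [-2.0712 -2.5595]
[(np.float64(0.038137808209197994), np.float64(-77.64737442684898)), (np.float64(0.061645289528754546), np.float64(-167.02859395887202)), (np.float64(0.03604628772180823), np.float64(102.87656691095889)), (np.float64(0.0620326907866041), np.float64(14.901571248168217))]
togo [ 281.3774 -560.4584  105.8229] [0.0001 0.0005 0.2113] t 20.93 op 0.999 F [ 0.148  -0.1633  0.2422] 0.0
```

```bash

python3 -m pendant '[[[1,17,-35,0,0,0,0.07],[1,35,-70,0,0,0,0.14],[1,52,-105,0,0,0,0.21],[1,70,-140,0,0,0,0.21],[1,87,-175,0,0,0,0.21]]]'|tail -3
python3 -c "
from h import *
togo(.506,.279,.1,3)"
```

```text
wrist_force: [0.1, 0.5, 0.4]
opening: 1.0
grasp_force: 0.0
togo [ 108.6179 -414.2727  105.2642] [ 0.0002 -0.0012  0.0049] t 21.35 op 1.0 F [0.0786 0.4802 0.4228] 0.0
```

```bash

python3 -m pendant '[[[1,10,-38,0,0,0,0],[1,20,-76,0,0,0,0],[1,30,-114,0,0,0,0],[1,40,-152,0,0,0,0],[1,50,-190,0,0,0,0]]]'|tail -1
python3 -m pendant '[[[1,10,-38,0,0,0,0],[1,20,-76,0,0,0,0],[1,30,-114,0,0,0,0],[1,40,-152,0,0,0,0],[1,50,-190,0,0,0,0]]]'|tail -1
python3 -m pendant '[[[1,7,-30,15,0,0,0],[1,7,-30,20,0,0,0],[1,7,-30,20,0,0,0]]]'|tail -1
python3 -c "
from h import *
togo(.5055,.279,.1,3)"
```

```text
grasp_force: 0.0
grasp_force: 0.0
grasp_force: 0.0
togo [ 3.1812 -3.9561 82.7862] [0.0006 0.0033 0.0093] t 22.43 op 0.995 F [-0.8429 -0.5821  0.399 ] 0.0
```

```bash

python3 -m pendant '[[[1,2.5,-3.5,0,0,0,0],[1,2.5,-3.5,25,0,0,0],[1,2.5,-3.5,55,0,0,0],[1,2.5,-3.5,76,0,0,0],[1,2.5,-3.5,81.5,0,0,0]]]'|tail -1
python3 -m pendant '[[[1,0,0,0,0,0,0],[0.8,0,0,0,0,0,0],[0.7,0,0,0,0,0,0],[0.6,0,0,0,0,0,0],[0.5,0,0,0,0,0,0]]]'|tail -3
python3 -m pendant '[[[0.2,0,0,0,0,0,0],[0,0,0,0,0,0,0],[0,0,0,0,0,0,0]]]'|tail -3
python3 -c "
from h import *
togo(.5055,.279,.1,3);togo(.5809,-.0290,.107,3)"
```

```text
grasp_force: 0.0
wrist_force: [-0.8, 1.7, 6.3]
opening: 0.596
grasp_force: 61.5
wrist_force: [-0.1, 1.3, 7.8]
opening: 0.596
grasp_force: 61.5
togo [-1.298  -2.2241  5.8574] [-0.0013 -0.0042  0.0056] t 23.52 op 0.596 F [-0.0993  1.2943  7.7981] 61.50264859199524
togo [ 56.1526 309.6197  -1.289 ] [-0.0013 -0.0042  0.0056] t 23.52 op 0.596 F [-0.0993  1.2943  7.7981] 61.50264859199524
```

```bash

python3 -m pendant '[[[0,0,0,-25,0,0,0],[0,0,0,-60,0,0,0],[0,6,30,-60,0,0,0],[0,12,68,-60,0,0,0],[0,20,106,-60,0,0,0]]]'|tail -1
python3 -m pendant '[[[0,7,38,0,0,0,0],[0,14,76,0,0,0,0],[0,21,114,0,0,0,0],[0,28,152,0,0,0,0],[0,34,185,0,0,0,0]]]'|tail -1
python3 -m pendant '[[[0,3,18,0,0,0,0],[0,3,18,0,0,0,0],[0,3,18,20,0,0,0],[0,3,18,20,0,0,0]]]'|tail -3
python3 -c "
from h import *
togo(.582,-.0291,.107,3)"
```

```text
grasp_force: 63.7
grasp_force: 63.7
wrist_force: [-2.4, 0.4, -4.1]
opening: 0.595
grasp_force: 63.5
togo [ 2.7818  0.5788 33.679 ] [-0.0016  0.0047  0.0046] t 24.68 op 0.595 F [-2.4054  0.3791 -4.061 ] 63.54472517967224
```

```bash

python3 -m pendant '[[[0,2,0.5,10,0,0,0],[0,2,0.5,20,0,0,0],[0,2,0.5,26,0,0,0],[0,2,0.5,28,0,0,0],[0,2,0.5,28,0,0,0]]]'|grep wr
python3 -c "
from h import *
togo(.582,-.0291,.107,3)"
python3 -m pendant '[[[0,0,0,1.5,0,0,0],[0,0,0,1.5,0,0,0]]]'|grep wr
python3 -m pendant '[[[0,0,0,1.5,0,0,0],[0,0,0,1.5,0,0,0]]]'|grep wr
python3 -c "
from h import *
togo(.582,-.0291,.107,3)"
```

```text
wrist_force: [-0.9, -0.1, -3.9]
togo [-0.4299  0.2964  7.5557] [-0.0005  0.0016  0.0061] t 25.1 op 0.592 F [-0.9358 -0.1138 -3.8674] 63.5589873790741
wrist_force: [-1.1, 1.0, -1.8]
wrist_force: [-0.6, 0.4, -2.7]
togo [-1.0303 -0.2519  5.9669] [ 0.0003 -0.0012  0.0054] t 25.43 op 0.594 F [-0.5989  0.389  -2.6958] 63.98504018783569
```

```bash

python3 -m pendant '[[[0,0,0,1.5,0,0,0],[0,0,0,1.5,0,0,0]]]'|grep wr
python3 -m pendant '[[[0,0,0,1.5,0,0,0],[0,0,0,1.5,0,0,0]]]'|grep wr
python3 -c "
from h import *
togo(.582,-.0291,.107,3)"
```

```text
wrist_force: [-2.5, 1.2, 7.8]
wrist_force: [-4.9, 2.9, 16.3]
togo [-1.8387 -0.1617  5.8106] [ 0.0006 -0.0035  0.0056] t 25.77 op 0.589 F [-4.9468  2.9446 16.3425] 65.64613938331604
```

```bash

python3 -m pendant '[[[0.8,0,0,-1.5,0,0,0],[1,0,0,-1.5,0,0,0],[1,0,0,-1.5,0,0,0],[1,0,0,-1.5,0,0,0]]]'|tail -1
python3 -m pendant '[[[1,0,0,-25,0,0,0],[1,0,0,-60,0,0,0],[1,0,0,-80,0,0,0],[1,5,-35,-80,0,0,0],[1,11,-72,-80,0,0,0]]]'|tail -1
python3 -m pendant '[[[1,6,-39,0,0,0,0],[1,12,-78,0,0,0,0],[1,18,-117,0,0,0,0],[1,24,-156,0,0,0,0],[1,30,-195,0,0,0,0]]]'|tail -1
python3 -m pendant '[[[1,6,-39,0,0,0,0],[1,6,-39,0,0,0,0],[1,6,-39,0,0,0,0]]]'|tail -3
python3 -c "
from h import *
togo(.6155,.281,.104,3)"
```

```text
grasp_force: 0.0
grasp_force: 0.0
grasp_force: 0.0
wrist_force: [-0.1, -0.2, 0.1]
opening: 0.997
grasp_force: 0.0
togo [ 4.1128  0.5593 86.0874] [0.0002 0.0008 0.0092] t 27.18 op 0.997 F [-0.0694 -0.223   0.0502] 0.0
```

```bash

python3 -m pendant '[[[1,4,0.5,20,0,0,0.006],[1,4,0.5,45,0,0,0.006],[1,4,0.5,70,0,0,0.006],[1,4,0.5,83,0,0,0.006],[1,4,0.5,86,0,0,0.006]]]'|tail -1
python3 -m pendant '[[[1,0,0,0,0,0,0],[0.8,0,0,0,0,0,0],[0.7,0,0,0,0,0,0],[0.6,0,0,0,0,0,0],[0.5,0,0,0,0,0,0]]]'|tail -3
python3 -m pendant '[[[0.2,0,0,0,0,0,0],[0,0,0,0,0,0,0],[0,0,0,0,0,0,0]]]'|tail -3
python3 -c "
from h import *
togo(.6155,.281,.104,3);togo(.5718,.0988,.111,3)"
```

```text
grasp_force: 0.0
wrist_force: [0.5, 1.5, 5.7]
opening: 0.606
grasp_force: 61.8
wrist_force: [0.3, 0.8, 6.6]
opening: 0.605
grasp_force: 61.8
togo [-1.1299 -1.9683  3.2143] [-0.0008 -0.0036 -0.0003] t 28.27 op 0.605 F [0.2847 0.832  6.5588] 61.80727869272232
togo [-54.2328 177.7032  -4.1164] [-0.0008 -0.0036 -0.0003] t 28.27 op 0.605 F [0.2847 0.832  6.5588] 61.80727869272232
```

```bash

python3 -m pendant '[[[0,0,0,-20,0,0,0],[0,0,0,-45,0,0,0],[0,-9,30,-45,0,0,0],[0,-20,66,-45,0,0,0],[0,-31,103,-45,0,0,0]]]'|tail -1
python3 -m pendant '[[[0,-11,37,0,0,0,0],[0,-22.5,74,0,0,0,0],[0,-22.5,74,0,0,0,0],[0,-22.5,74,15,0,0,0],[0,-22.5,74,25,0,0,0]]]'|tail -1
python3 -m pendant '[[[0,0,0,5,0,0,0],[0,0,0,5,0,0,0],[0,0,0,5,0,0,0]]]'|tail -3
python3 -c "
from h import *
togo(.5725,.0986,.111,3)"
```

```text
grasp_force: 63.1
grasp_force: 63.4
wrist_force: [-0.3, -0.6, -0.7]
opening: 0.608
grasp_force: 63.4
togo [0.8897 1.1566 8.3991] [-0.0001  0.0014  0.0004] t 29.35 op 0.608 F [-0.33  -0.644 -0.697] 63.387570977211
```

```bash

python3 -m pendant '[[[0,0.5,1,3,0,0,0],[0,0.5,1,5,0,0,0],[0,0.5,1,5,0,0,0]]]'|grep wr
python3 -m pendant '[[[0,0,0,1.5,0,0,0],[0,0,0,1.5,0,0,0]]]'|grep wr
python3 -m pendant '[[[0,0,0,1.5,0,0,0],[0,0,0,1.5,0,0,0]]]'|grep wr
python3 -c "
from h import *
togo(.5725,.0986,.111,3)"
```

```text
wrist_force: [-0.3, 0.0, -1.4]
wrist_force: [-1.3, -0.2, 2.9]
wrist_force: [-3.3, 1.2, 11.8]
togo [-0.5361 -0.189   3.1816] [-0.0001 -0.0025 -0.0004] t 29.93 op 0.604 F [-3.2774  1.2344 11.7757] 64.45934504270554
```

```bash

python3 -m pendant '[[[0.8,0,0,-1.5,0,0,0],[1,0,0,-1.5,0,0,0],[1,0,0,-1.5,0,0,0],[1,0,0,-1.5,0,0,0]]]'|tail -1
python3 -m pendant '[[[1,0,0,-25,0,0,0],[1,0,0,-60,0,0,0],[1,0,0,-80,0,0,0],[1,-23,-26,-80,0,0,0],[1,-46,-52,-80,0,0,0]]]'|tail -1
python3 -m pendant '[[[1,-24,-26,0,0,0,0],[1,-48,-52,0,0,0,0],[1,-72,-79,0,0,0,0],[1,-96,-106,0,0,0,0],[1,-120,-132,0,0,0,0]]]'|tail -1
python3 -m pendant '[[[1,0,0,0,0,0,0],[1,0,0,0,0,0,0]]]'|tail -3
python3 -c "
from h import *
togo(.397,.274,.102,3)"
```

```text
grasp_force: 0.0
grasp_force: 0.0
grasp_force: 0.0
wrist_force: [0.5, 1.0, 0.1]
opening: 1.0
grasp_force: 0.0
togo [ 1.246   0.4641 91.3291] [0.0001 0.     0.003 ] t 31.27 op 1.0 F [0.4931 0.9522 0.0543] 0.0
```

```bash

python3 -m pendant '[[[1,1,0.5,20,0,0,0.004],[1,1,0.5,50,0,0,0.004],[1,1,0.5,76,0,0,0.004],[1,1,0.5,88,0,0,0.004],[1,1,0.5,91,0,0,0.004]]]'|tail -1
python3 -m pendant '[[[1,0,0,0,0,0,0],[0.8,0,0,0,0,0,0],[0.7,0,0,0,0,0,0],[0.6,0,0,0,0,0,0],[0.5,0,0,0,0,0,0]]]'|tail -3
python3 -m pendant '[[[0.2,0,0,0,0,0,0],[0,0,0,0,0,0,0],[0,0,0,0,0,0,0],[0,0,0,0,0,0,0]]]'|tail -3
python3 -c "
from h import *
togo(.397,.274,.102,3);togo(.4985,.0302,.109,3)"
```

```text
grasp_force: 0.0
wrist_force: [0.2, 0.1, 1.0]
opening: 0.533
grasp_force: 59.9
wrist_force: [-0.6, 1.4, 5.5]
opening: 0.535
grasp_force: 60.3
togo [-1.6794 -0.7434  1.8384] [-0.0012 -0.0029 -0.0043] t 32.43 op 0.535 F [-0.5922  1.4405  5.4691] 60.277516928035766
togo [ 88.0193 247.6403  -5.1873] [-0.0012 -0.0029 -0.0043] t 32.43 op 0.535 F [-0.5922  1.4405  5.4691] 60.277516928035766
```

```bash

python3 -m pendant '[[[0,0,0,-20,0,0,0],[0,0,0,-45,0,0,0],[0,11,30,-45,0,0,0],[0,23,65,-45,0,0,0],[0,36,101,-45,0,0,0]]]'|tail -1
python3 -m pendant '[[[0,13,37,0,0,0,0],[0,26,74,0,0,0,0],[0,39,111,0,0,0,0],[0,52,146,0,0,0,0],[0,52,146,0,0,0,0]]]'|tail -1
python3 -m pendant '[[[0,0,0,15,0,0,0],[0,0,0,28,0,0,0],[0,0,0,30,0,0,0],[0,0,0,30,0,0,0]]]'|tail -3
python3 -c "
from h import *
togo(.499,.0302,.109,3)"
```

```text
grasp_force: 60.7
grasp_force: 60.9
wrist_force: [0.1, -0.0, -0.4]
opening: 0.539
grasp_force: 60.9
togo [1.9974 0.6473 7.5341] [-0.0005  0.0026 -0.0042] t 33.6 op 0.539 F [ 0.1472 -0.0462 -0.3699] 60.860303775407374
```

```bash

python3 -m pendant '[[[0,1.5,0.5,3,0,0,0],[0,1.5,0.5,5,0,0,0],[0,1.5,0.5,5,0,0,0]]]'|grep wr
python3 -m pendant '[[[0,0,0,1.5,0,0,0],[0,0,0,1.5,0,0,0]]]'|grep wr
python3 -m pendant '[[[0,0,0,1.2,0,0,0],[0,0,0,1.2,0,0,0]]]'|grep wr
python3 -c "
from h import *
togo(.499,.0302,.109,3)"
```

```text
wrist_force: [0.6, -0.1, -1.1]
wrist_force: [0.2, 0.0, -1.3]
wrist_force: [-2.6, 2.0, 8.1]
togo [-0.6262 -0.1038  1.8551] [-0.0001 -0.001  -0.0044] t 34.18 op 0.539 F [-2.5562  2.0079  8.1381] 61.85251056449488
```

```bash

python3 -m pendant '[[[0.8,0,0,-1,0,0,0],[1,0,0,-1,0,0,0],[1,0,0,-1,0,0,0],[1,0,0,-1,0,0,0]]]'|tail -1
python3 -m pendant '[[[1,0,0,-25,0,0,0],[1,0,0,-60,0,0,0],[1,0,0,-100,0,0,0],[1,0,0,-130,0,0,0],[1,-35,0,-130,0,0,0]]]'|tail -1
python3 -m pendant '[[[1,-38,0,0,0,0,0],[1,-76,0,0,0,0,0],[1,-110,0,0,0,0,0],[1,-110,0,0,0,0,0]]]'|tail -3
python3 - <<'E'
from h import *
im=ctrl.camera('top');crop(im,243,373,210,320,6,'pics/j.png')
im=ctrl.camera('scene');cv2.imwrite('pics/k.png',im[:,:,::-1])
E
```

```text
grasp_force: 0.0
grasp_force: 0.0
wrist_force: [-0.0, 0.1, 0.3]
opening: 1.003
grasp_force: 0.0
```

View pics/j.png

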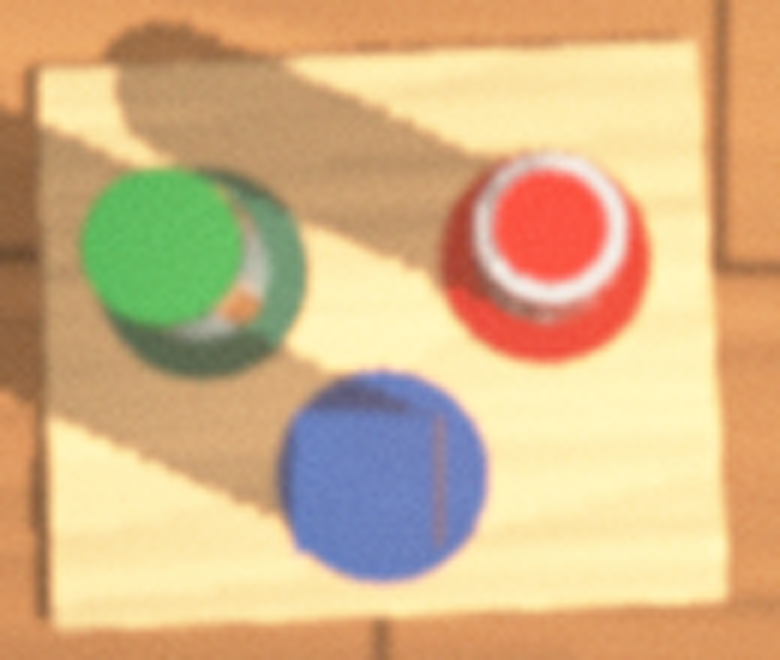

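View pics/k.png

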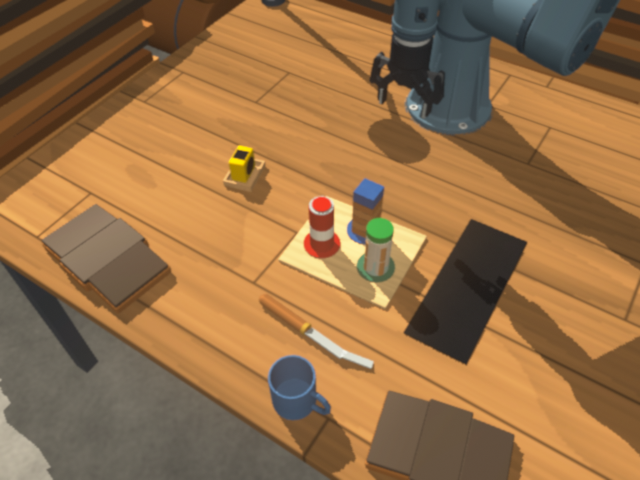

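Crop j shows the jar (161,246), block (366,480) and can (551,229) back on their discs, each matching its starting place to within about 3 mm. Picture k shows all three upright, the tape standing in the tray at (242,163), the knife unmoved, and the arm clear.

```bash
python3 -c "
from bench import ctrl
print(ctrl.hand_in())"
```

```text
the job is handed in; nothing more can be done
None
```

The job is handed in: the tape stands lengthwise in the tray, the can, block and jar are back upright on their own discs (the can about 3 mm off centre), and the knife was left alone.

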